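Hold a fired clay mask plaque home in the sprung jig

ROBOT

A 7-joint arm with a two-finger parallel gripper is mounted at the origin on the work surface. World frame = base frame: x ahead of the robot, y to its left, z up, the work surface at z = 0. Lengths are in mm, angles in rad, forces in N, time in s.
With the tool pointing down it reaches from about 400 to 875 mm from the base axis. Payload 4.4 kg.
Tool frame: the origin (TCP) lies at the very end of the fingers, on their centre line; the grasp point (between the pads) lies 19 mm behind it; y points along the fingers, z is the direction in which the jaws open and shut, and the axes are right-handed (so a half turn about y gives the same grasp; the last joint's range is limited). The gripper opens to 85 mm and grips with 20 to 120 N. Pads are 22 mm wide; open, the fingers measure 114 mm over their backs; the gripper's body (76 mm by 85 mm) begins 54 mm behind the grasp point. The pads swing forward as they close: fully open they stand 13 mm farther back than shut.
Start: joints at [1.132, 0.628, 0.038, 1.517, -0.027, 0.996, -0.02], TCP at [236.774, -605.356, 231.313] pointing down, gripper open.
Joint ranges: [-3.06, 3.06], [-0.37, 2.12], [-1.25, 1.32], [0.18, 2.47], [-1.1, 4.24], [0.23, 1.98], [-2.94, 2.94]. Speed limits (rad/s): [2.57, 2.57, 3.14, 3.14, 3.14, 3.14, 3.14].

INTERFACE

Orientations are given as [roll, pitch, yaw] about the fixed x, y, z axes, in that order (R = Rz(yaw) Ry(pitch) Rx(roll)).
In Python, from cell import ctrl, imaging, finish_job gives the robot as it stands.
- The arm moves only by the shell command python3 -m inch 'ROWS'. ROWS is JSON, one flat list of numbers, 7 for each row, row after row: the opening, from 0 (shut) to 1 (fully open), then the shift along the tool's x, y, z in cm, then the turn, a rotation vector about the tool's x, y, z in degrees. A call has 1 to 12 rows; each row is the pose to reach, as a shift and turn from the pose commanded when the call began, along the tool's axes at that moment; what a row does not reach only later rows make up. A row lasts 1/10 s, in which the tool goes at most 50 mm and 8.59 degrees, less where a joint would pass 70% of its speed; a pose out of reach is approached as far as the arm can. A call with a gripper value outside its range is refused whole. The fingers move at their own pace and stop on an object; the grip force is fixed at half the most. Time passes only in rows, so rows that repeat a pose let the fingers close. It gives the time, the measured TCP pose, the force and the opening at its end, in the units of the state.
- ctrl.read_state(): the state, without advancing time (a new reading comes with each control period).
- imaging.get_image(name): name is "side" or "top" or "wrist"; returns a dict with "img" (384x512x3 uint8, red, green, blue), "fx", "fy", "cx", "cy" (pixels), "dist" ([k1, k2, p1, p2, k3] as OpenCV has them; the pictures are not rectified), "R" (3x3) and "t" (3): a world point X has camera coordinates R X + t. Camera axes: x right, y down, z forward; pixel columns grow to the right and rows downward; lengths in mm; the calibration is good to about 2 mm. A picture is of the moment at which its call begins. There is no depth.
- finish_job(): hands the job in, once; it reports no verdict.
The state is a dict: "clock": time; "qpos": joint angles; "qd": joint speeds; "tau": joint torques, N m; "eef_pos": TCP position; "tool_rot": TCP orientation; "force": force on the tool from outside, world axes, zero at the start; "torque": the same for the moment, N m; "width": finger opening in mm.
Only numpy, scipy, OpenCV 4.12 (cv2) and the standard library are available. Lean on these libraries where they do the work, as an engineer would, in place of code of your own. Each camera call takes 0.05 s, during which the arm holds its last target.

TASK

Pick up the small fired clay mask plaque and lay it flat on the bed of the wooden jig, face up, with its square brow end towards the sprung plunger; then ease it along the bed, pushing the plunger back, until that end rests squarely against the two steel stop posts. Keep pressing it firmly against the stops without ramming the brittle clay: finish while still holding it there, because the spring pushes it back out if you let go. Leave the pot, cup, bottle and spatula where they are.

Things in the scene. Friction and masses are not known exactly. Their poses are not given: they have to be found in the camera images.
- plaque_mid (a point): Centre (half-way up) of the loose terracotta mask plaque: 104 mm long (its x), 54 wide (y), 28 thick (z, up), about 0.28 kg, lying face up on the table (z = 0). Its +x (brow) end is square, its -x (chin) end half-round, radius 27 mm; the sides are straight from the brow end to 25 mm behind the centre. A raised face, up to 5 mm, is on top.
- plaque_brow (a point): Middle of the plaque's square brow end, 52 mm ahead of plaque_mid along the plaque's x, half-way up; same axes.
- jig_stop (a point): On the fixed jig: half-way between its two stop posts, in the plane of their faces, 26 mm above the table, 14 mm above the bed. x: the way the plaque is pushed (roughly away from the robot), y: across to the left, z: up. With the plaque home, plaque_brow is here and plaque_mid 52 mm before it. An aluminium housing 70 mm wide, 28 mm above the bed, stands behind the posts.
- bed_front (a point): Middle of the near edge of the jig's bed, on its top; axes as jig_stop. The bed is a plywood board, its top 12 mm above the table, 120 mm wide, reaching from 170 mm before the stop faces to 60 mm behind them.
- guides (a point): On the bed's top, middle line, at the mouth of the two low guides, 40 mm before the stop faces; axes as jig_stop. The guides are 14 mm high; from this flared mouth (79 mm wide inside, 90 mm outside) they narrow to 62 mm apart (4 mm free each side of the plaque) over the last 22 mm to the stop faces.
- plunger_nose (a point): Foremost point of the round-nosed steel plunger (12 mm thick), on the jig's middle line, 14 mm above the bed; at rest it stands 18 mm before the stop faces. It moves back along the jig's x.
- plunger (a joint): How far the plunger is pushed back, in m: 0 at rest, 0.018 with the plaque home against the stop posts. The spring pushes back with 3 N at the start and 7.5 N at 0.018 (250 N/m); beyond that only the hard stop resists.
- stop: The two fixed steel stop posts of the jig as one piece, each 12 mm wide, 26 mm high, centred 20 mm either side of the middle line; origin and axes as jig_stop.
- tool_pot: Bystander: terracotta pot of 100 mm diameter, 92 mm high, with tool handles standing up to 165 mm; origin under its centre.
- cup: Bystander: white plastic cup, 72 mm across, 85 mm high; origin under its centre.
- bottle: Bystander: clear water bottle, 64 mm across, 200 mm high; origin under its centre.
- spatula: Bystander: broad wooden modelling spatula, 190 mm long (its x), lying flat on the table; origin under its middle.
Not all that is in view belongs to the job. Of the things shaped like the part that bears plaque_mid, the terracotta one is meant.

How it is judged (in metres and radians):
On the way, in this order (a step that is already met when the one before it is completed fails the run):
1. the plaque is down on the jig's bed before the stops, brow end towards the plunger (z of plaque_mid in the frame of jig_stop between -0.004 and 0.012 m and y of plaque_mid in the frame of jig_stop between -0.03 and 0.03 m and x of plaque_mid in the frame of jig_stop above -0.17 m and x of plaque_brow in the frame of jig_stop below -0.004 m and horizontal distance between plaque_brow and jig_stop below 0.1 m), for 0.1 s.
2. the plaque has pushed the plunger back and meets the stop posts (z of plaque_mid in the frame of jig_stop between -0.004 and 0.005 m and y of plaque_mid in the frame of jig_stop between -0.01 and 0.01 m and x of plaque_brow in the frame of jig_stop between -0.002 and 0.003 m and angle between the x axis of plaque_mid and the x axis of jig_stop, either way round below 0.08 rad and angle between plaque_mid's own z axis and vertical below 0.08 rad and value of joint plunger above 0.0155 m and contact force between plaque and stop above 1 N and contact force between plaque and plunger above 3 N), for 0.2 s.
At the end, for the whole second after the job is handed in: Gripper still on the plaque, which lies flat on the bed (5 mm), brow end within 2 mm of the stop faces, square within 0.08 rad, within 10 mm of the middle line; plunger back over 15.5 mm and bearing on it; more than 1 N on the stop posts; at rest through the last second (all of step 2 and contact force between plaque and the fingers above 1 N and linear speed of plaque below 0.01 m/s); the arm keeps its last pose, push and grip.
It fails at once if the pot of tools is moved more than 30 mm (distance of tool_pot from where it was at the start of the episode above 0.03 m).
It fails at once if the cup is moved more than 30 mm (distance of cup from where it was at the start of the episode above 0.03 m).
It fails at once if the bottle is moved more than 30 mm (distance of bottle from where it was at the start of the episode above 0.03 m).
It fails at once if the spatula is moved more than 30 mm (distance of spatula from where it was at the start of the episode above 0.03 m).
It fails at once if the brittle plaque is rammed against the stops with more than 60 N (contact force between plaque and stop above 60 N).
It also fails if it takes over 48 s, if anything falls off the work surface, if the arm or the gripper's body presses on something with over 40 N, if the wrist force passes 120 N, or if a joint passes its speed limit or range.

## Working session

There is one attempt and no reset: what is moved stays moved. The work goes in short steps, Python scripts to look and compute and a shell command to move; the robot and the scene stay as the last step left them, time stands still between calls to the robot, and variables do not carry over. Pictures are saved under pics/ and viewed, and the job is handed in when it is done.

```bash
ls; mkdir -p pics; python3 - <<'E'
from cell import ctrl, imaging
import cv2,pickle
s=ctrl.read_state();print(s)
d={}
for n in("side","top","wrist"):
    r=imaging.get_image(n);d[n]=r
    cv2.imwrite(f"pics/{n}0.png",r["img"][:,:,::-1])
    print(n,r["fx"],r["fy"],r["cx"],r["cy"],r["dist"],r["R"],r["t"])
pickle.dump(d,open("im0.pkl","wb"))
E
```

```text
pics
{'clock': 0.0, 'qpos': array([ 1.13217706,  0.62933018,  0.03842476,  1.51836135, -0.02701595,
        0.99626601, -0.01999595]), 'qd': array([-0.00102898, -0.00057772, -0.0015943 ,  0.00211728,  0.00043081,
        0.00020477, -0.00088978]), 'tau': array([ 2.53458929e-04, -5.63398790e+01,  1.22674473e+00, -1.93440789e+01,
        1.09834608e-02,  1.06176300e-02, -8.96501177e-06]), 'eef_pos': array([ 236.5769383 , -604.76442895,  230.40121176]), 'tool_rot': array([-1.57264402e+00,  2.49209181e-07, -2.76876396e+00]), 'force': array([-0.87394534,  0.30831158,  0.07287377]), 'torque': array([-0.05844441, -0.00943244,  0.02553047]), 'width': 85.54554465969646}
side 361.93526100118095 361.93526100118095 255.46073742765287 199.40703101497945 [-0.02295035  0.          0.          0.          0.        ] [[-0.98406834 -0.17760577  0.00810455]
 [-0.12033725  0.63181652 -0.76571982]
 [ 0.13087567 -0.75449591 -0.64312322]] [ 577.59630274  117.34491792 1078.22363264]
top 495.7018309080628 495.7018309080628 250.68687180357077 189.49384969993042 [-0.21003936  0.          0.          0.          0.        ] [[-0.00295824 -0.99996142  0.00827119]
 [-0.98992653  0.00175755 -0.14157107]
 [ 0.14155107 -0.00860667 -0.98989354]] [ -14.57049811  577.62916884 1520.50788651]
wrist 331.8257580737509 331.8257580737509 260.16246539414254 192.38344594535732 [-0.08801783  0.          0.          0.          0.        ] [[ 0.36477392 -0.93109365 -0.0021442 ]
 [-0.87908762 -0.34515661  0.32874287]
 [-0.30683048 -0.11803188 -0.94441703]] [-649.15797111  -43.7390621   381.41701311]
```

View pics/top0.png

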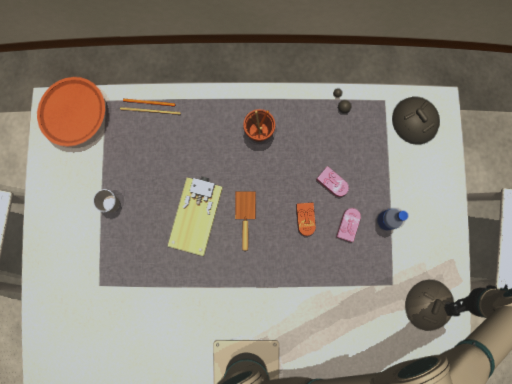

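View pics/side0.png

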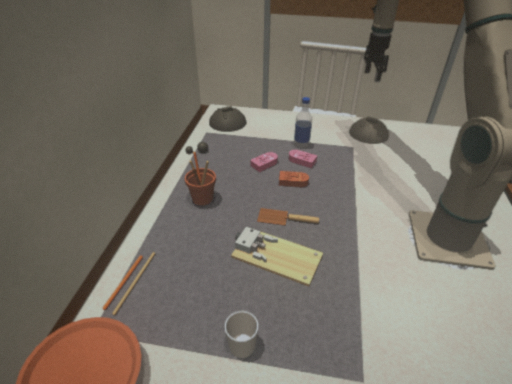

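View pics/wrist0.png

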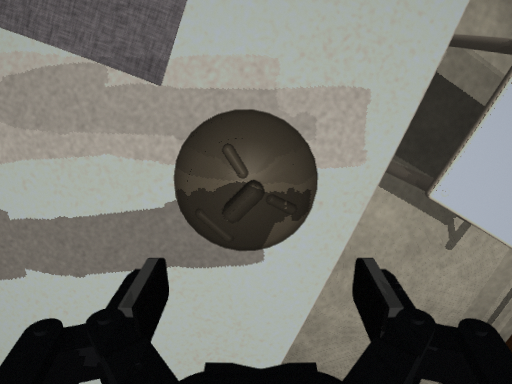

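The top view shows the terracotta plaque at about (306,219), with its square end up-image (+x). The jig is near (197,213), with its housing at about (202,186). The pink plaques are decoys. Next I'll zoom in and measure.

```bash
cat > h.py <<'E'
import numpy as np,cv2
def ray(r,uv):
    K=np.array([[r["fx"],0,r["cx"]],[0,r["fy"],r["cy"]],[0,0,1]])
    p=cv2.undistortPoints(np.array(uv,float).reshape(-1,1,2),K,np.array(r["dist"],float)).reshape(-1,2)
    R=np.array(r["R"]);t=np.array(r["t"])
    d=np.c_[p,np.ones(len(p))]@R
    return -R.T@t,d
def onplane(r,uv,z):
    c,d=ray(r,uv);return c+d*((z-c[2])/d[:,2])[:,None]
def proj(r,X):
    K=np.array([[r["fx"],0,r["cx"]],[0,r["fy"],r["cy"]],[0,0,1]])
    return cv2.projectPoints(np.array(X,float).reshape(-1,1,3),cv2.Rodrigues(np.array(r["R"]))[0],np.array(r["t"],float),K,np.array(r["dist"],float))[0].reshape(-1,2)
E
python3 - <<'E'
import pickle,cv2,numpy as np
from h import *
d=pickle.load(open("im0.pkl","rb"));t=d["top"];im=t["img"]
c=cv2.resize(im[165:265,160:260],None,fx=6,fy=6,interpolation=cv2.INTER_CUBIC)
cv2.imwrite("pics/jig.png",c[:,:,::-1])
c=cv2.resize(im[190:245,285:370],None,fx=8,fy=8,interpolation=cv2.INTER_CUBIC)
cv2.imwrite("pics/pl.png",c[:,:,::-1])
c=cv2.resize(d["side"]["img"][220:290,220:335],None,fx=6,fy=6,interpolation=cv2.INTER_CUBIC)
cv2.imwrite("pics/jigs.png",c[:,:,::-1])
h=cv2.cvtColor(im,cv2.COLOR_RGB2HSV)
print(h[219,306],h[235,190])
# plaque
m=((h[...,0]<14)&(h[...,1]>130)&(h[...,2]>80)).astype(np.uint8)*255
m[:, :290]=0;m[:,325:]=0;m[:195]=0;m[245:]=0
cs=max(cv2.findContours(m,0,2)[0],key=cv2.contourArea)
print("pl",cv2.contourArea(cs),cv2.minAreaRect(onplane(t,cs.reshape(-1,2),14)[:,:2].astype(np.float32)))
print(cv2.boxPoints(cv2.minAreaRect(onplane(t,cs.reshape(-1,2),14)[:,:2].astype(np.float32))))
# bed
m=((h[...,0]>18)&(h[...,0]<40)&(h[...,1]>70)&(h[...,2]>100)).astype(np.uint8)*255
m[:,230:]=0;m[:,:160]=0;m[:170]=0;m[260:]=0
cs=max(cv2.findContours(m,0,2)[0],key=cv2.contourArea)
print("bed",cv2.contourArea(cs));q=cv2.minAreaRect(onplane(t,cs.reshape(-1,2),12)[:,:2].astype(np.float32));print(q);print(cv2.boxPoints(q))
for n,uv in(("cup",(106,201)),("spat",(246,220)),("pot",(259,125)),("bottle",(392,218))):print(n,onplane(t,[uv],0))
E
```

```text
[  9 183 190] [ 29  91 196]
pl 483.0 ((486.4889831542969, -192.04763793945312), (103.7856216430664, 54.67158508300781), 3.941380739212036)
[[ 432.83997 -168.34338]
 [ 436.59784 -222.88568]
 [ 540.138   -215.75189]
 [ 536.3801  -161.2096 ]]
bed 1665.0
((498.5389709472656, 168.867919921875), (108.8438720703125, 228.66128540039062), 75.25116729736328)
[[374.12054 145.34567]
 [595.2477   87.13257]
 [622.9574  192.39017]
 [401.83026 250.60327]]
cup [[546.23438204 457.9252897    0.        ]]
spat [[484.63323084  -0.96680115   0.        ]]
pot [[798.96780369 -44.43850805   0.        ]]
bottle [[ 488.33362887 -478.91042893    0.        ]]
```

View pics/jig.png

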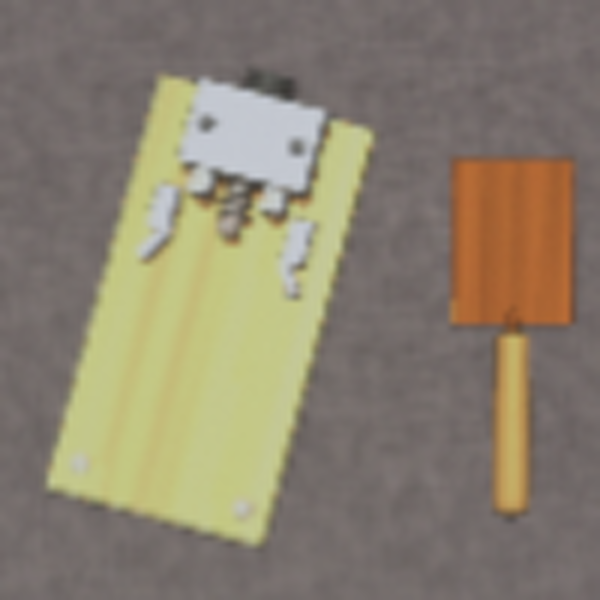

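View pics/pl.png

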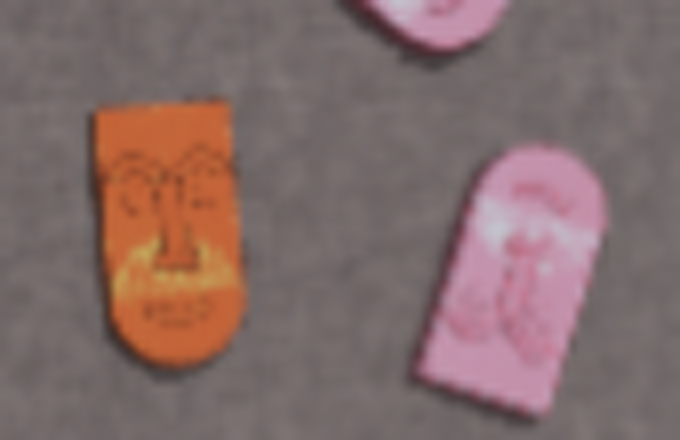

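View pics/jigs.png

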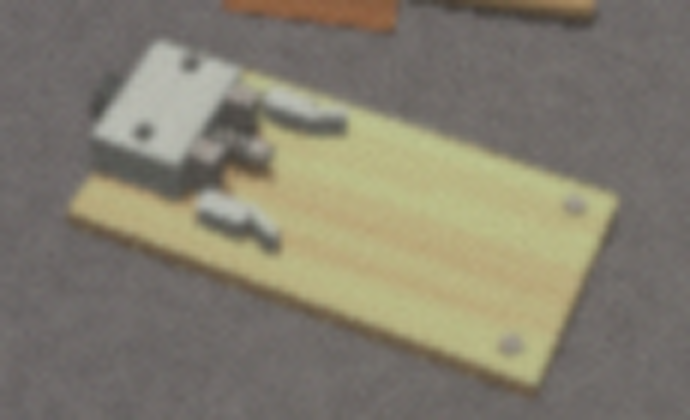

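```bash
cat >> h.py <<'E'
E
python3 - <<'E'
import pickle,cv2,numpy as np
from h import *
d=pickle.load(open("im0.pkl","rb"));t=d["top"];s=d["side"]
f=lambda P,o,k:(np.array(P,float)+.5)/k-.5+np.array(o)
P=onplane(t,f([(48,487),(262,545),(373,130),(160,76)],(160,165),6),12);print(P)
n=(P[0]+P[1])/2;a=(P[2]+P[3])/2-n;print("top near",n,np.linalg.norm(a),np.degrees(np.arctan2(a[1],a[0])),np.linalg.norm(P[0]-P[1]))
Q=onplane(s,f([(541,380),(619,198),(160,38+0),(72,205)],(220,220),6),12);print(Q)
print("side near",(Q[0]+Q[1])/2,np.linalg.norm(Q[0]-Q[1]))
e=Q[0]-Q[3];print("left edge",np.linalg.norm(e),np.degrees(np.arctan2(-e[1],-e[0])))
# plaque side: colour mask in side
h=cv2.cvtColor(s["img"],cv2.COLOR_RGB2HSV)
m=((h[...,0]<14)&(h[...,1]>120)&(h[...,2]>60)).astype(np.uint8)*255
m[:,:275]=0;m[:,312:]=0;m[:165]=0;m[190:]=0
cs=max(cv2.findContours(m,0,2)[0],key=cv2.contourArea).reshape(-1,2)
print(cs.min(0),cs.max(0))
for X in [(486.5,-192,14)]:print(proj(s,[X]))
import itertools
# predicted outline vs
th=np.radians(4);ux=np.array([np.cos(th),np.sin(th)]);uy=np.array([-ux[1],ux[0]])
pts=[np.r_[np.array([486.5,-192])+ux*a+uy*b,z] for z in(0,28) for a,b in((52,27),(52,-27),(-25,27),(-25,-27),(-52,0))]
p=proj(s,pts);print(p.min(0),p.max(0));p=proj(t,pts[5:]);print(p)
E
```

```text
[[401.42630606 248.75363631  12.        ]
 [371.25112833 134.58044136  12.        ]
 [592.45778462  76.77063016  12.        ]
 [622.07779505 191.80728208  12.        ]]
top near [386.3387172  191.66703884  12.        ] 228.25840513252697 -14.55879556190141 118.09343671037786
[[399.45896748 247.36533381  12.        ]
 [370.23895986 135.98344251  12.        ]
 [602.63899083  70.67578142  12.        ]
 [621.0108094  187.36140317  12.        ]]
side near [384.84896367 191.67438816  12.        ] 115.15092076778078
left edge 229.53363663899825 -15.15414196613015
[280 171] [308 181]
[[293.13918194 178.67127228]]
[277.77576451 169.99136981] [308.33529575 186.99696627]
[[296.53467872 202.8209211 ]
 [313.36656348 201.58961705]
 [298.57035505 226.98986432]
 [315.49257597 225.69778833]
 [307.76586185 234.86426918]]
```

```bash
cat >> h.py <<'E'
from scipy.spatial.transform import Rotation as Ro
def delta(s,pos,yawdeg):
    R=Ro.from_euler('xyz',s["tool_rot"]);T=Ro.from_euler('xyz',[-90,0,yawdeg],degrees=True)
    print("at",np.round(s["eef_pos"],1),"rot",np.round(np.degrees(s["tool_rot"]),2),"F",np.round(s["force"],1),"w",round(s["width"],1),"clk",s["clock"])
    print("shift cm",np.round(R.inv().apply(np.array(pos)-s["eef_pos"])/10,2),"rv",np.round((R.inv()*T).as_rotvec(degrees=True),2))
E
python3 - <<'E'
from h import *
from cell import ctrl
delta(ctrl.read_state(),[476.5,-192.7,180],184)
E
```

```text
at [ 236.6 -604.9  230.6] rot [ -90.08   -0.   -158.64] F [ 0.6 -0.  -0.1] w 85.6 clk 0.15
shift cm [-37.36   5.1  -29.64] rv [8.000e-02 1.736e+01 1.000e-02]
```

```bash
python3 -m inch '[1,-37.4,0,-29.6,0,17.4,0, 1,-37.4,0,-29.6,0,17.4,0, 1,-37.4,0,-29.6,0,17.4,0, 1,-37.4,0,-29.6,0,17.4,0, 1,-37.4,0,-29.6,0,17.4,0, 1,-37.4,0,-29.6,0,17.4,0, 1,-37.4,0,-29.6,0,17.4,0, 1,-37.4,3,-29.6,0,17.4,0, 1,-37.4,5,-29.6,0,17.4,0, 1,-37.4,5,-29.6,0,17.4,0, 1,-37.4,5,-29.6,0,17.4,0, 1,-37.4,5,-29.6,0,17.4,0]'
python3 - <<'E'
from h import *
from cell import ctrl,imaging
import pickle
r=imaging.get_image("wrist");pickle.dump(r,open("w1.pkl","wb"));cv2.imwrite("pics/w1.png",r["img"][:,:,::-1])
h=cv2.cvtColor(r["img"],cv2.COLOR_RGB2HSV)
m=((h[...,0]<14)&(h[...,1]>130)&(h[...,2]>80)).astype(np.uint8)*255
cs=max(cv2.findContours(m,0,2)[0],key=cv2.contourArea);print(cv2.boundingRect(cs))
q=cv2.minAreaRect(onplane(r,cs.reshape(-1,2),28)[:,:2].astype(np.float32));print(q,cv2.boxPoints(q))
delta(ctrl.read_state(),[476.5,-192.7,100],184)
E
```

```text
clock: 1.35
eef_pos: [477.2, -192.9, 180.9]
tool_rot: [-1.571, -0.001, -3.07]
force: [0.2, -0.5, -0.7]
width: 85.1
(230, 107, 61, 111)
((485.3180236816406, -192.24246215820312), (104.11671447753906, 53.55781555175781), 3.8819377422332764) [[ 431.56616 -169.04938]
 [ 435.19208 -222.48431]
 [ 539.0699  -215.43555]
 [ 535.444   -162.00061]]
at [ 476.9 -194.3  181.3] rot [-8.9960e+01 -3.0000e-02 -1.7607e+02] F [-0.1 -0.4  0.5] w 85.4 clk 1.4
shift cm [ 0.03  8.13 -0.17] rv [-0.04 -0.07  0.03]
```

View pics/w1.png

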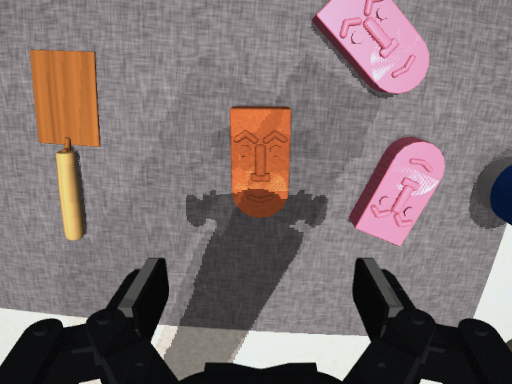

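The wrist view shows the plaque cleanly at (260,162). It gives plaque_mid at about (485.5,-192.2) and yaw 3.9°, which agrees with the top view. Now descending.

```bash
python3 -m inch '[1,0.1,4.5,-0.1,0,0,0, 1,0.1,9,-0.1,0,0,0, 1,0.1,12,-0.1,0,0,0, 1,0.1,14.5,-0.1,0,0,0, 1,0.1,16,-0.1,0,0,0, 1,0.1,17,-0.1,0,0,0, 1,0.1,17.6,-0.1,0,0,0, 1,0.1,17.6,-0.1,0,0,0]'
python3 - <<'E'
from h import *
from cell import ctrl,imaging
r=imaging.get_image("wrist");cv2.imwrite("pics/w2.png",r["img"][:,:,::-1])
delta(ctrl.read_state(),[475.5,-192.9,2],184)
E
```

```text
clock: 2.2
eef_pos: [476.0, -193.4, 5.3]
tool_rot: [-1.57, -0.0, -3.074]
force: [0.5, 0.9, 0.5]
width: 85.5
at [ 476.4 -193.3    5.8] rot [-8.9970e+01  4.0000e-02 -1.7609e+02] F [ 0.4 -1.2  0.8] w 85.6 clk 2.25
shift cm [ 0.09  0.38 -0.04] rv [-0.03 -0.09 -0.04]
```

View pics/w2.png

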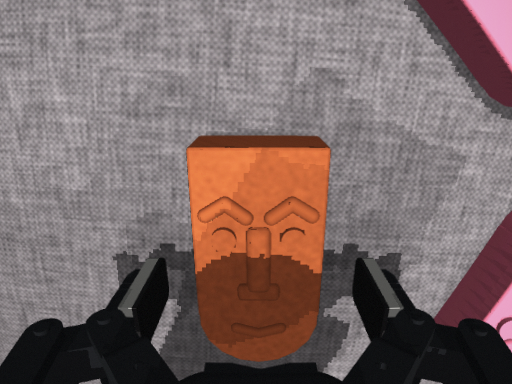

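The plaque sits centred between the open pads, which are at (160,280) and (365,280). I'll go down 4 mm and close.

```bash
python3 -m inch '[1,0.1,0.4,0,0,0,0, 1,0.1,0.4,0,0,0,0, 0.4,0.1,0.4,0,0,0,0, 0.4,0.1,0.4,0,0,0,0, 0.4,0.1,0.4,0,0,0,0, 0.4,0.1,0.4,0,0,0,0, 0.4,0.1,0.4,0,0,0,0, 0.4,0.1,0.4,0,0,0,0, 0.4,0.1,0.4,0,0,0,0, 0.4,0.1,0.4,0,0,0,0]'
python3 - <<'E'
from h import *
from cell import ctrl,imaging
r=imaging.get_image("wrist");cv2.imwrite("pics/w3.png",r["img"][:,:,::-1])
delta(ctrl.read_state(),[475.5,-192.9,2],184)
E
```

```text
clock: 3.25
eef_pos: [475.4, -192.6, 1.9]
tool_rot: [-1.571, 0.001, -3.072]
force: [-1.2, 0.4, 5.8]
width: 53.3
at [ 475.4 -192.6    1.9] rot [-8.9990e+01  3.0000e-02 -1.7604e+02] F [-1.   0.3  5.6] w 53.0 clk 3.3
shift cm [-0.01 -0.01  0.03] rv [-0.01 -0.04 -0.03]
```

View pics/w3.png

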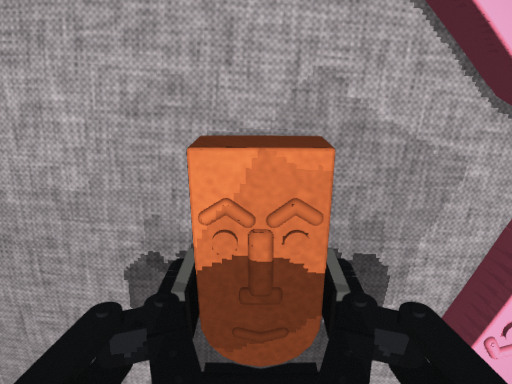

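Gripped (width 53). Lifting 100 mm, then checking.

```bash
python3 -m inch '[0.2,0,-1,0,0,0,0, 0.2,0,-3,0,0,0,0, 0.2,0,-6.5,0,0,0,0, 0.2,0,-10,0,0,0,0, 0.2,0,-13,0,0,0,0, 0.2,0,-13,0,0,0,0]'
python3 - <<'E'
from h import *
from cell import ctrl,imaging
delta(ctrl.read_state(),[441.6,176.9,130],165.2)
E
```

```text
clock: 3.9
eef_pos: [477.5, -193.6, 135.2]
tool_rot: [-1.568, 0.007, -3.073]
force: [1.0, -0.3, -4.8]
width: 52.6
at [ 477.5 -193.6  135.2] rot [ -89.83    0.4  -176.05] F [ 1.  -0.3 -4.8] w 52.6 clk 3.9
shift cm [  1.03   0.4  -37.21] rv [-0.11 18.75 -0.42]
```

```bash
python3 -m inch '[0.2,1,0,-3,0,3,0, 0.2,1,0,-7,0,8,0, 0.2,1,0,-11,0,14,0, 0.2,1,0,-15,0,18.8,0, 0.2,1,0,-19,0,18.8,0, 0.2,1,0,-23,0,18.8,0, 0.2,1,0,-27,0,18.8,0, 0.2,1,0,-31,0,18.8,0, 0.2,1,0,-34,0,18.8,0, 0.2,1,0,-36,0,18.8,0, 0.2,1,0,-37.2,0,18.8,0, 0.2,1,0,-37.2,0,18.8,0]'
python3 - <<'E'
from h import *
import pickle
from cell import ctrl,imaging
d={}
for n in("wrist","side","top"):
    r=d[n]=imaging.get_image(n);cv2.imwrite(f"pics/{n}4.png",r["img"][:,:,::-1])
pickle.dump(d,open("im4.pkl","wb"))
c=cv2.resize(d["side"]["img"][190:290,220:350],None,fx=6,fy=6,interpolation=cv2.INTER_CUBIC);cv2.imwrite("pics/side4z.png",c[:,:,::-1])
delta(ctrl.read_state(),[441.6,176.9,130],165.2)
E
```

```text
clock: 5.1
eef_pos: [438.9, 179.2, 130.7]
tool_rot: [-1.57, -0.001, 2.886]
force: [0.2, 0.1, -3.0]
width: 52.6
at [439.5 176.1 131.1] rot [-8.9920e+01 -1.0000e-02  1.6504e+02] F [ 0.2 -0.4 -3.5] w 52.6 clk 5.25
shift cm [-0.18  0.11 -0.14] rv [-0.08 -0.16  0.01]
```

View pics/wrist4.png

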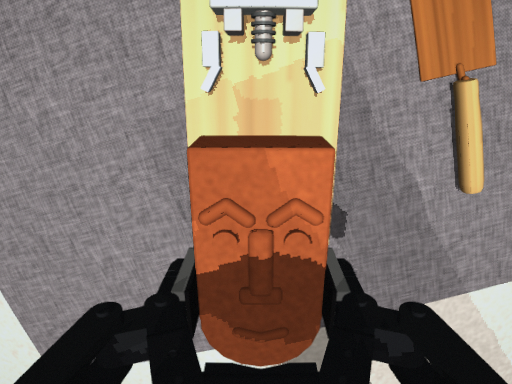

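View pics/side4z.png

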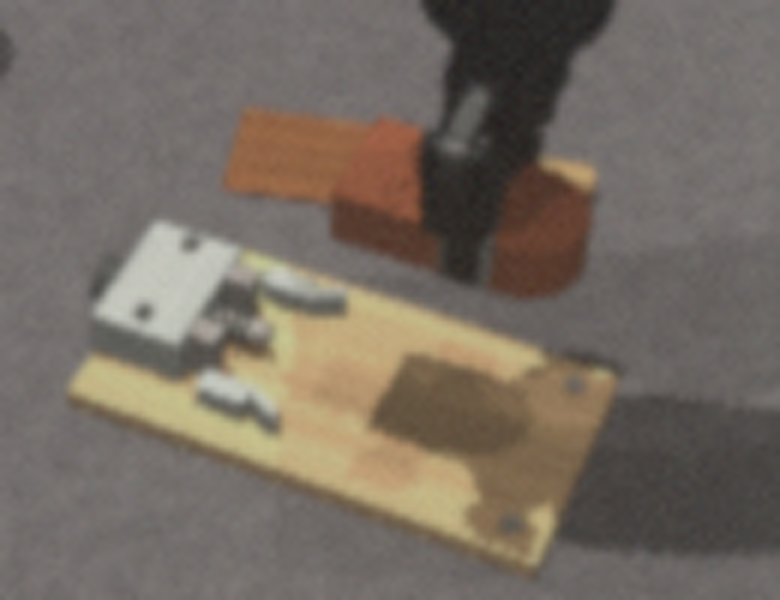

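```bash
python3 - <<'E'
import pickle
from h import *
d=pickle.load(open("im4.pkl","rb"));r=d["wrist"]
c=cv2.resize(r["img"][0:140,170:360],None,fx=4,fy=4,interpolation=cv2.INTER_CUBIC);cv2.imwrite("pics/w4z.png",c[:,:,::-1])
print("plunger",onplane(r,[(263.5,60)],26))
print("posts38",onplane(r,[(233.5,34),(293.5,34)],38))
print("bed edges",onplane(r,[(181.5,20),(346,20),(187.5,135),(337.5,135)],12))
b=np.array([385.5,191.7]);u=np.array([np.cos(np.radians(14.8)),-np.sin(np.radians(14.8))])
print("pred stop",b+170*u,"plunger",b+152*u)
E
```

```text
plunger [[531.74931705 152.0121039   26.        ]]
posts38 [[552.07294096 167.20472435  38.        ]
 [542.16076796 129.10941134  38.        ]]
bed edges [[574.83881024 202.09716825  12.        ]
 [544.82375094  86.64902865  12.        ]
 [493.49562612 223.88319159  12.        ]
 [463.49388246 108.918538    12.        ]]
pred stop [549.85997606 148.27422115] plunger [532.45715507 152.87224479]
```

View pics/w4z.png

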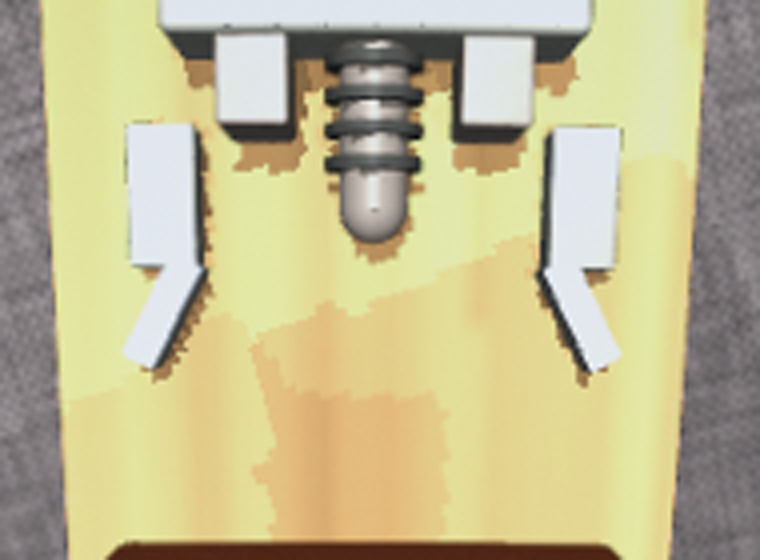

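Wrist view: the plunger nose is at (263.5,60) and the posts are at (233.5,31) and (294,31). That puts the stop at about (549.7,147.4) with yaw −15.0°. The plaque hangs level. Lowering to just above the bed.

```bash
python3 - <<'E'
from h import *
from cell import ctrl
delta(ctrl.read_state(),[441.5,176.4,17],165)
E
python3 -m inch '[0.2,-0.2,2,0,0,0,0, 0.2,-0.2,4.5,0,0,0,0, 0.2,-0.2,7,0,0,0,0, 0.2,-0.2,9,0,0,0,0, 0.2,-0.2,10.4,0,0,0,0, 0.2,-0.2,11.2,0,0,0,0, 0.2,-0.2,11.4,0,0,0,0, 0.2,-0.2,11.4,0,0,0,0]'
python3 - <<'E'
from h import *
from cell import ctrl
delta(ctrl.read_state(),[441.5,176.4,14],165)
E
```

```text
at [439.5 176.1 131.1] rot [-8.9920e+01 -1.0000e-02  1.6504e+02] F [ 0.2 -0.4 -3.5] w 52.6 clk 5.25
shift cm [-0.19 11.41 -0.1 ] rv [-0.08  0.04  0.01]
clock: 6.05
eef_pos: [441.8, 176.7, 17.5]
tool_rot: [-1.571, 0.0, 2.881]
force: [-0.3, -0.4, -3.9]
width: 52.9
at [441.8 176.7  17.5] rot [-8.9990e+01  2.0000e-02  1.6509e+02] F [-0.3 -0.4 -3.9] w 52.9 clk 6.05
shift cm [0.03 0.35 0.03] rv [-0.01  0.09 -0.02]
```

```bash
python3 -m inch '[0.2,0,0.2,0,0,0,0, 0.2,0,0.3,0,0,0,0, 0.2,0,0.35,0,0,0,0, 0.2,0,0.35,0,0,0,0, 0.2,0,0.35,0,0,0,0]'
python3 - <<'E'
from h import *
from cell import ctrl,imaging
r=imaging.get_image("wrist");cv2.imwrite("pics/w5.png",r["img"][:,:,::-1])
s=imaging.get_image("side")["img"]
cv2.imwrite("pics/s5.png",cv2.resize(s[190:290,220:350],None,fx=6,fy=6,interpolation=cv2.INTER_CUBIC)[:,:,::-1])
delta(ctrl.read_state(),[489.8,163.4,14],165)
E
```

```text
clock: 6.55
eef_pos: [441.5, 177.4, 14.0]
tool_rot: [-1.571, 0.0, 2.883]
force: [-0.5, -0.1, -3.4]
width: 52.8
at [441.6 177.4  13.9] rot [-9.0010e+01  1.0000e-02  1.6517e+02] F [-0.7  0.  -3.2] w 53.1 clk 6.65
shift cm [-5.02 -0.01  0.12] rv [ 0.01  0.17 -0.01]
```

View pics/w5.png

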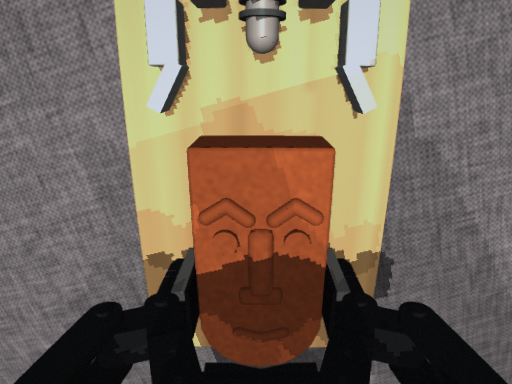

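View pics/s5.png

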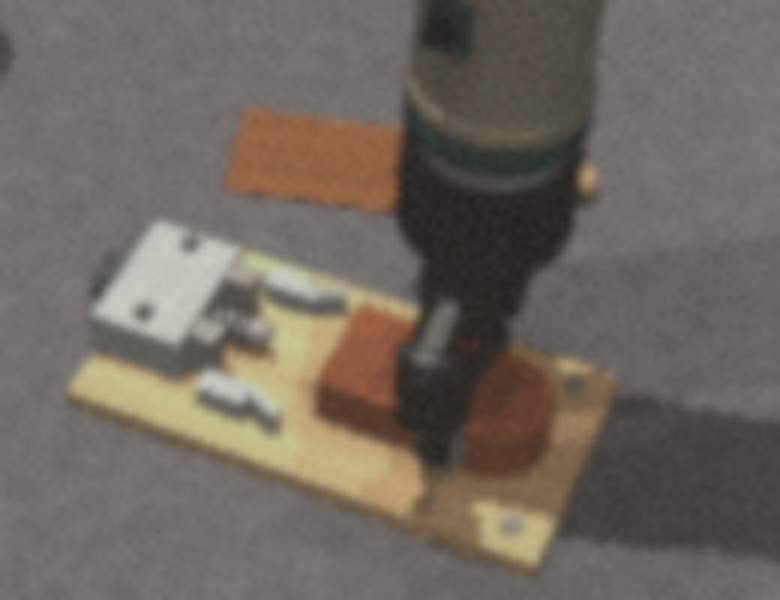

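Everything lines up: plunger column 263, plaque column 261, guide mid column 262. The plaque's weight is still on the wrist, so I'll lower until it touches.

```bash
python3 -m inch '[0.2,0,0.05,0.05,0,0,0, 0.2,0,0.1,0.1,0,0,0, 0.2,0,0.1,0.1,0,0,0, 0.2,0,0.1,0.1,0,0,0]'; python3 -m inch '[0.2,0,0.05,0,0,0,0, 0.2,0,0.05,0,0,0,0, 0.2,0,0.05,0,0,0,0]'
```

```text
clock: 7.05
eef_pos: [441.6, 177.4, 13.9]
tool_rot: [-1.573, 0.001, 2.883]
force: [-1.3, 1.4, 9.4]
width: 52.9
clock: 7.35
eef_pos: [441.6, 177.3, 13.8]
tool_rot: [-1.573, 0.001, 2.883]
force: [-2.5, 1.4, 15.9]
width: 53.5
```

```bash
python3 -m inch '[0.2,0,-0.1,0,0,0,0, 0.2,-0.5,-0.1,0,0,0,0, 0.2,-1,-0.1,0,0,0,0, 0.2,-1.5,-0.1,0,0,0,0, 0.2,-2,-0.1,0,0,0,0, 0.2,-2.5,-0.1,0,0,0,0, 0.2,-2.5,-0.1,0,0,0,0, 0.2,-2.5,-0.1,0,0,0,0]'
python3 - <<'E'
from h import *
from cell import ctrl,imaging
r=imaging.get_image("wrist");cv2.imwrite("pics/w6.png",r["img"][:,:,::-1])
delta(ctrl.read_state(),[489.8,163.4,13.9],165)
E
```

```text
clock: 8.15
eef_pos: [460.6, 170.8, 13.9]
tool_rot: [-1.57, -0.009, 2.885]
force: [-10.8, 1.9, 15.9]
width: 53.0
at [460.5 170.7  13.8] rot [-89.93  -0.51 165.29] F [-10.6   1.4  15.8] w 52.9 clk 8.2
shift cm [-3.02 -0.03 -0.03] rv [-0.07  0.29  0.51]
```

View pics/w6.png

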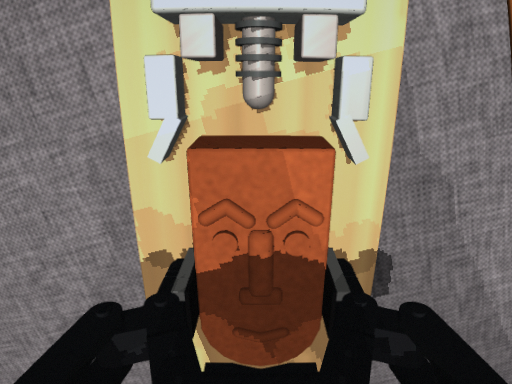

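```bash
python3 -m inch '[0.2,0,-0.1,0,0,0,0, 0.2,0,-0.1,0,0,0,0, 0.2,0,-0.1,0,0,0,0]'; python3 -m inch '[0.2,-0.2,-0.04,-0.05,0,0,0, 0.2,-0.4,-0.04,-0.05,0,0,0, 0.2,-0.6,-0.04,-0.05,0,0,0, 0.2,-0.6,-0.04,-0.05,0,0,0, 0.2,-0.6,-0.04,-0.05,0,0,0]'
```

```text
clock: 8.5
eef_pos: [466.0, 169.6, 14.1]
tool_rot: [-1.571, 0.001, 2.882]
force: [-0.7, 0.1, -3.2]
width: 53.0
clock: 9.0
eef_pos: [471.4, 168.8, 14.7]
tool_rot: [-1.571, -0.0, 2.882]
force: [0.3, -0.8, -3.0]
width: 53.0
```

```bash
python3 -m inch '[0.2,-0.2,0.04,0,0,0,0, 0.2,-0.5,0.04,0,0,0,0, 0.2,-0.8,0.04,0,0,0,0, 0.2,-0.8,0.04,0,0,0,0, 0.2,-0.8,0.04,0,0,0,0, 0.2,-0.8,0.04,0,0,0,0]'
python3 - <<'E'
from h import *
from cell import ctrl,imaging
r=imaging.get_image("wrist");cv2.imwrite("pics/w7.png",r["img"][:,:,::-1])
delta(ctrl.read_state(),[489.8,163.4,14],165)
E
```

```text
clock: 9.6
eef_pos: [478.3, 167.0, 14.2]
tool_rot: [-1.57, -0.001, 2.883]
force: [-4.7, 1.4, -1.8]
width: 53.0
at [478.4 166.9  14.2] rot [-8.9980e+01 -7.0000e-02  1.6518e+02] F [-4.1  1.1 -2.7] w 53.0 clk 9.65
shift cm [-1.2   0.02  0.05] rv [-0.02  0.18  0.07]
```

View pics/w7.png

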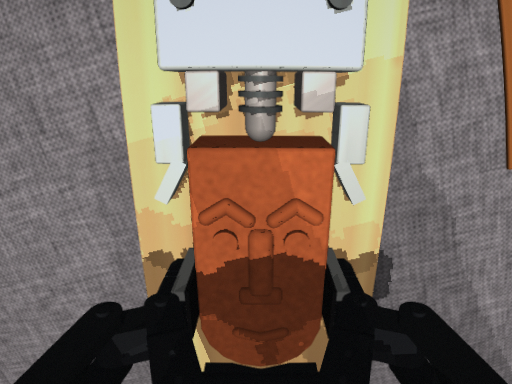

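The plunger is now pressing on the brow at (260,140), with about 4 N measured, and the plaque is centred. Continuing slowly.

```bash
python3 -m inch '[0.2,-0.2,0.02,0,0,0,0, 0.2,-0.4,0.02,0,0,0,0, 0.2,-0.6,0.02,0,0,0,0, 0.2,-0.8,0.02,0,0,0,0, 0.2,-1,0.02,0,0,0,0, 0.2,-1,0.02,0,0,0,0, 0.2,-1,0.02,0,0,0,0, 0.2,-1,0.02,0,0,0,0]'; python3 -m inch '[0.2,-0.1,0,0,0,0,0, 0.2,-0.2,0,0,0,0,0, 0.2,-0.2,0,0,0,0,0, 0.2,-0.2,0,0,0,0,0]'
```

```text
clock: 10.45
eef_pos: [487.4, 164.5, 14.0]
tool_rot: [-1.57, -0.002, 2.883]
force: [-6.8, 1.3, 0.1]
width: 53.3
clock: 10.85
eef_pos: [489.1, 164.0, 14.0]
tool_rot: [-1.57, -0.003, 2.883]
force: [-6.0, 1.6, 1.0]
width: 53.1
```

```bash
python3 -m inch '[0.2,-0.1,0,0,0,0,0, 0.2,-0.2,0,0,0,0,0, 0.2,-0.2,0,0,0,0,0, 0.2,-0.2,0,0,0,0,0]'
python3 -m inch '[0.2,-0.1,0,0,0,0,0, 0.2,-0.2,0,0,0,0,0, 0.2,-0.2,0,0,0,0,0, 0.2,-0.2,0,0,0,0,0]'
python3 - <<'E'
from h import *
from cell import ctrl,imaging
r=imaging.get_image("wrist");cv2.imwrite("pics/w8.png",r["img"][:,:,::-1])
delta(ctrl.read_state(),[489.8,163.4,14],165)
E
```

```text
clock: 11.25
eef_pos: [490.1, 163.7, 14.0]
tool_rot: [-1.57, -0.005, 2.883]
force: [-8.6, 2.2, 1.6]
width: 52.7
clock: 11.65
eef_pos: [490.0, 163.8, 14.0]
tool_rot: [-1.57, -0.008, 2.884]
force: [-11.3, 3.5, 4.5]
width: 53.0
at [490.1 163.7  14. ] rot [-89.94  -0.47 165.22] F [-12.6   3.4   4.6] w 52.6 clk 11.7
shift cm [ 0.02 -0.    0.04] rv [-0.06  0.22  0.47]
```

View pics/w8.png

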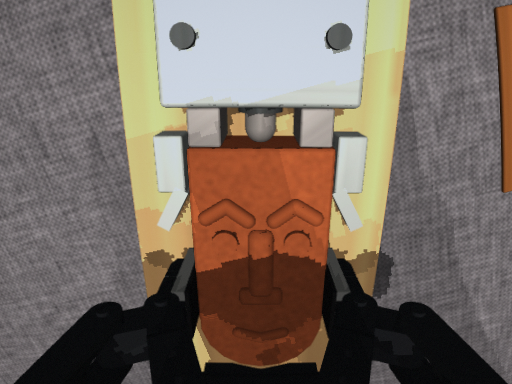

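The brow meets both posts evenly and motion stopped at x≈490 while the force keeps rising. I'll press a little more firmly and hold.

```bash
python3 -m inch '[0.2,-0.1,0,0,0,0,0, 0.2,-0.2,0,0,0,0,0, 0.2,-0.3,0,0,0,0,0, 0.2,-0.4,0,0,0,0,0, 0.2,-0.4,0,0,0,0,0, 0.2,-0.4,0,0,0,0,0, 0.2,-0.4,0,0,0,0,0]'
python3 -m inch '[0.2,0,0,0,0,0,0, 0.2,0,0,0,0,0,0, 0.2,0,0,0,0,0,0, 0.2,0,0,0,0,0,0, 0.2,0,0,0,0,0,0, 0.2,0,0,0,0,0,0]'
python3 - <<'E'
from h import *
from cell import ctrl,imaging
r=imaging.get_image("wrist");cv2.imwrite("pics/w9.png",cv2.resize(r["img"][80:240,130:390],None,fx=3,fy=3)[:,:,::-1])
s=imaging.get_image("side")["img"]
cv2.imwrite("pics/s9.png",cv2.resize(s[190:290,220:350],None,fx=6,fy=6,interpolation=cv2.INTER_CUBIC)[:,:,::-1])
cv2.imwrite("pics/t9.png",imaging.get_image("top")["img"][:,:,::-1])
delta(ctrl.read_state(),[489.8,163.4,14],165)
E
```

```text
clock: 12.4
eef_pos: [490.0, 163.8, 14.0]
tool_rot: [-1.569, -0.015, 2.884]
force: [-19.4, 4.7, 12.1]
width: 52.9
clock: 13.0
eef_pos: [490.0, 163.7, 14.0]
tool_rot: [-1.569, -0.015, 2.884]
force: [-18.6, 5.4, 11.3]
width: 52.9
at [490.  163.8  13.9] rot [-89.89  -0.89 165.26] F [-19.4   5.2  11.5] w 53.5 clk 13.15
shift cm [ 0.01 -0.01  0.04] rv [-0.11  0.26  0.89]
```

View pics/w9.png

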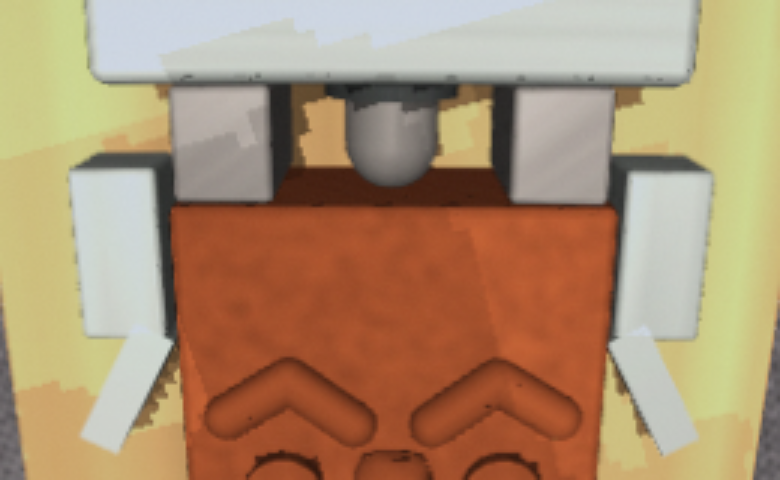

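View pics/s9.png

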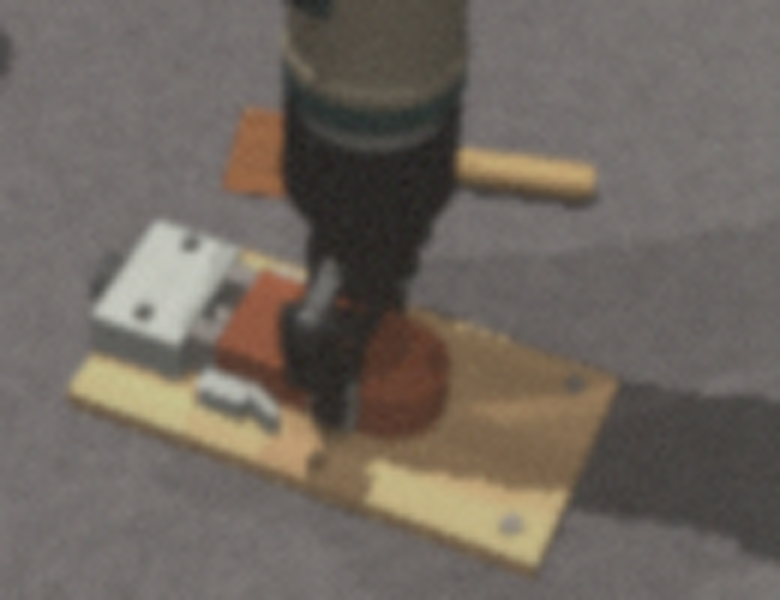

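View pics/t9.png

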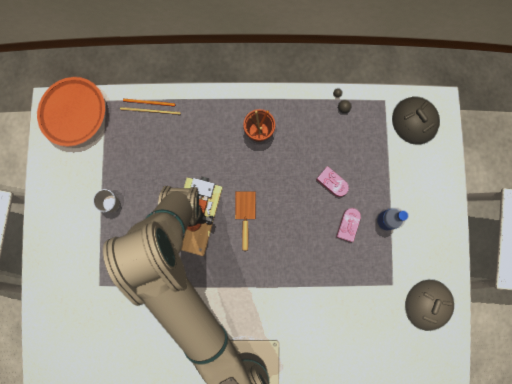

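All contact looks good, and the bystanders are where they were. About 12 N goes down into the bed, so friction may be carrying part of the push. I'll ease the down-force slightly and add a little push so the stop force has margin.

```bash
python3 -m inch '[0.2,0,-0.03,0,0,0,0, 0.2,0,-0.06,0,0,0,0, 0.2,-0.1,-0.06,0,0,0,0, 0.2,-0.2,-0.06,0,0,0,0, 0.2,-0.2,-0.06,0,0,0,0, 0.2,-0.2,-0.06,0,0,0,0, 0.2,-0.2,-0.06,0,0,0,0]'
python3 -m inch '[0.2,0,0,0,0,0,0, 0.2,0,0,0,0,0,0, 0.2,0,0,0,0,0,0, 0.2,0,0,0,0,0,0, 0.2,0,0,0,0,0,0, 0.2,0,0,0,0,0,0]'
python3 - <<'E'
from h import *
from cell import ctrl,imaging
r=imaging.get_image("wrist");cv2.imwrite("pics/w10.png",cv2.resize(r["img"][80:240,130:390],None,fx=3,fy=3)[:,:,::-1])
delta(ctrl.read_state(),[489.8,163.4,14],165)
E
```

```text
clock: 13.85
eef_pos: [489.9, 163.7, 14.2]
tool_rot: [-1.568, -0.019, 2.885]
force: [-21.7, 7.0, 11.0]
width: 52.8
clock: 14.45
eef_pos: [489.9, 163.7, 14.2]
tool_rot: [-1.568, -0.019, 2.885]
force: [-21.9, 5.8, 11.2]
width: 53.1
at [489.9 163.7  14.2] rot [-89.86  -1.1  165.3 ] F [-20.6   7.3  10.7] w 52.9 clk 14.5
shift cm [0.   0.02 0.03] rv [-0.15  0.3   1.1 ]
```

View pics/w10.png

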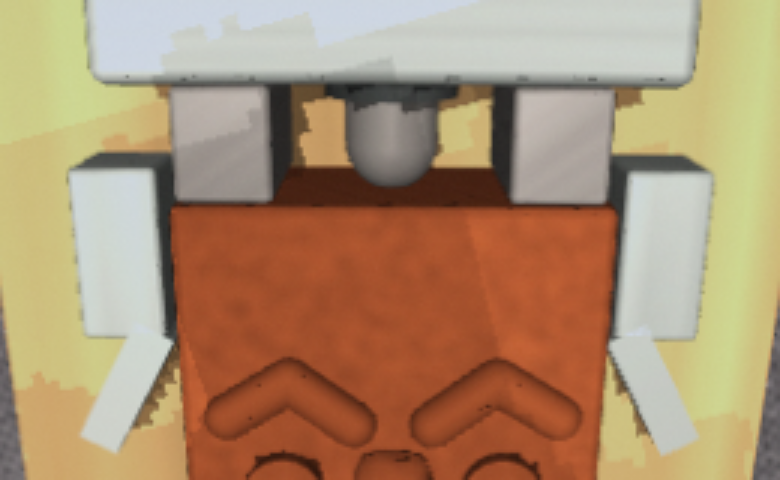

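```bash
python3 -c "
from cell import finish_job
print(finish_job())"
```

```text
the job is handed in; nothing more can be done
None
```

I placed the terracotta plaque face up on the jig bed, brow end towards the plunger, and slid it home. I handed the job in at about 14.5 s of the 48 s allowed, with the gripper still pressing the plaque against the stops. The hand-in gave no verdict.

**Last checks**
- **Position:** the wrist picture shows the brow square against both posts, the plunger pushed back and the plaque centred between the guides. The tool stopped moving at x ≈ 490 mm while the push force kept rising, as it should at a hard stop.
- **Force:** the arm was pushing with a steady 22 N or so horizontally. After the spring's 7.5 N and some bed friction, I estimate 7–15 N on the posts. I couldn't measure the post force directly.
- **Tilt:** the tool tipped about 1.1° (0.02 rad) under load, within the 0.08 rad allowed.
- **Bystanders:** the pot, cup, bottle and spatula look unmoved in the last top picture.

**What didn't go as planned**
- **First slide:** the plaque dragged on the bed because I was pressing it down with about 16 N. I eased that off before it reached the plunger.
- **Final down-force:** just before the hand-in I tried to ease the down-force again. It only fell from about 12 N to 11 N, so some bed friction remained.

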